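# Pin down an air filter lid crosswise

## Robot

A 6-joint arm with a two-finger parallel gripper is mounted at the origin on the work surface. World frame = base frame: x ahead of the robot, y to its left, z up, the work surface at z = 0. Lengths are in m, angles in rad, forces in N, time in s.
With the tool pointing down it reaches from about 0.35 to 0.95 m from the base axis. Payload 17.4 kg.
Tool frame: the origin (TCP) lies at the very end of the fingers, on their centre line; the grasp point (between the pads) lies 19 mm behind it; z points along the fingers, y is the line along which they close (so a half turn about z gives the same grasp; the last joint's range is limited). The gripper opens to 93 mm and grips with 3 to 60 N. Pads are 15 mm wide; open, the fingers measure 128 mm over their backs; the gripper's body (75 mm by 188 mm) begins 65 mm behind the grasp point.
Start: joints at [-1.262, 0.116, 1.442, -0, 1.584, -0.038], TCP at [0.229, -0.635, 0.219] pointing down, gripper open.
Joint ranges: [-2.83, 2.83], [-0.83, 2.19], [0.07, 2.5], [-1.14, 4.28], [0.01, 3], [-2.97, 2.97]. Speed limits (rad/s): [1.89, 1.89, 2.22, 3.14, 3.14, 3.14].

## Interface

Orientations are given as a unit quaternion [x, y, z, w].
In Python, from bench import r gives the robot as it stands.
- The arm moves only by the tool drive_tool, never from a script. Its argument "steps" is a list of rows, each a list of 7 numbers: the shift along the tool's x, y, z in cm, then the turn, a rotation vector about the tool's x, y, z in degrees, then the opening, from 0 (shut) to 1 (fully open). A call has 1 to 12 rows; each row is the pose to reach, as a shift and turn from the pose commanded when the call began, along the tool's axes at that moment; what a row does not reach only later rows make up. A row lasts 1/12 s, in which the tool goes at most 41.7 mm and 7.16 degrees, less where a joint would pass 70% of its speed; a pose out of reach is approached as far as the arm can. A call with a gripper value outside its range is refused whole. The fingers move at their own pace and stop on an object; "force" is the grip in N (left out, the last holds). Time passes only in rows, so rows that repeat a pose let the fingers close. It gives the time, the measured TCP pose, the force, the opening and the grip force at its end, in the units of the state.
- r.get_obs(): the state, without advancing time (a new reading comes with each control period).
- r.grab_frame(name): name is "scene" or "top" or "wrist"; returns a dict with "color" (384x512x3 uint8, blue, green, red), "range_z" (384x512 float32, m along the optical axis (not along the pixel's ray), 0 where there is no reading), "mtx" (3x3 intrinsics, pixels), "T" (4x4, takes a point from camera to world coordinates). Camera axes: x right, y up, looking along -z (the intrinsics and any distortion apply to the point x, -y, -z); pixel columns grow to the right and rows downward; lengths in m; the calibration is good to about 2 mm. The wrist camera is an equidistant fisheye: a pixel r from the principal point sees the ray r / f radians off the axis. A picture is of the moment at which its call begins.
- r.job_done(): hands the job in; it is judged then, once.
The state is a dict: "time_s": time; "qpos": joint angles; "dq": joint speeds; "joint_torque": joint torques, N m; "position": TCP position; "tcp_rot": TCP orientation; "wrist_force": force on the tool from outside, world axes, zero at the start; "wrist_torque": the same for the moment, N m; "gripper_width": opening from 0.0 (shut) to 1.0 (fully open); "grasp_force": force on a finger pad.
Only numpy, scipy, OpenCV 4.12 (cv2) and the standard library are available. Lean on these libraries where they do the work, as an engineer would, in place of code of your own. Each camera call takes 0.05 s, during which the arm holds its last target. There are 200 camera calls.

## Task

Fasten the lid of the black air filter housing: with a light push of a fingertip, press the four white push-rivet pins fully home, crosswise so that the lid seats evenly. Start with the pin right beside the round hose stub, then the one diagonally opposite, then the other pin at the hose-stub end, and last the remaining pin. Do not press hard, lift or tip anything or push the housing about, and leave the spanner on the lid and the other things on the bench as they are.

Things in the scene. Friction and masses are not known exactly. Their poses are not given: they have to be found in the camera images.
- airbox: Closed black plastic air filter housing, loose, level on the bench, 0.95 kg. Lower half 200 x 130 mm; flange 230 x 160 mm, its top 100 mm up. On it a raised cross-shaped crown (125 x 150 and 215 x 62 mm), top 130 mm up, ribs to 133 mm, leaves the four flange corners free. Origin: centre of the underside. x = long axis (+x to the hose-stub end), z up.
- hose_stub (a point): Centre of the open end of the round hose stub, 60 mm across, at the housing's +x end: 178 mm from the origin, 42 mm up, offset 32 mm to the +y side
- inlet_snout (a point): Middle of the mouth of the flat oblong inlet snout, 98 mm wide, at the housing's -x end: 153 mm from the origin, 45 mm up, not offset
- rivet_outlet_near_top (a point): Top centre of the white pin right beside the round hose stub (housing x 98, y 63 mm). All four pins are alike: flat round head 18 mm across, 4 mm thick, over a black collar 24 mm across on the flange. Head top 122 mm above the bench when its joint reads 0, 115 mm when it lies fully down on the collar. The crown's wall is 32 mm from the pin's centre.
- rivet_inlet_far_top (a point): Centre of the top of the pin on the diagonal from the first (housing -x, -y corner: x -98, y -63 mm)
- rivet_outlet_far_top (a point): Centre of the top of the other pin at the hose-stub end (housing +x, -y corner: x 98, y -63 mm)
- rivet_inlet_near_top (a point): Centre of the top of the remaining pin (housing -x, +y corner: x -98, y 63 mm)
- rivet_outlet_near (a joint): How far that pin has been pressed in, m: 0 = fully proud, 0.007 = fully home (head on collar, hard stop). It slides straight down against a steady friction of about 4 N, without a spring, and stays where it is left. Found at 0 to 0.0015.
- rivet_inlet_far (a joint): The same for the pin on the diagonal from the first
- rivet_outlet_far (a joint): The same for the other pin at the hose-stub end
- rivet_inlet_near (a joint): The same for the remaining pin
- wrench: Bystander: steel open spanner 140 mm long, lying along the middle of the lid's crown (origin near its middle, on the crown). Leave it there.
- oil_filter: Bystander: white oil filter canister, 76 mm across, 88 mm high, standing beside the housing (origin under its centre)
- distributor: Bystander: ignition distributor standing upside down on its black cap, 80 mm across, 166 mm high to the end of its shaft, beside the housing (origin under its centre)
- grease_tub: Bystander: round tub, 72 mm across, 70 mm high, near the housing (origin under its centre)
- spark_plug: Bystander: spark plug 80 mm long lying near the housing (origin under its hexagon)
- spray_can: Bystander: can 56 mm across, 170 mm high, to the left (origin under its centre)
- screwdriver: Bystander: screwdriver 200 mm long lying to the right

How it is judged:
On the way, in this order (a step that is already met when the one before it is completed fails the run):
1. the pin beside the round hose stub is pressed home first (value of joint rivet_outlet_near above 0.0055 m), for 0.1 s.
2. then the diagonally opposite pin (value of joint rivet_inlet_far above 0.0055 m), for 0.1 s.
3. then the other pin at the hose-stub end (value of joint rivet_outlet_far above 0.0055 m), for 0.1 s.
4. last the remaining pin (value of joint rivet_inlet_near above 0.0055 m), for 0.1 s.
At the end, for the whole second after the job is handed in: All four pins are home (within 1.5 mm of the stop), the housing stands level and still within 30 mm of where it was, the spanner still lies on the lid, and the other things are within 40 mm of where they were (value of joint each of rivet_outlet_near, rivet_inlet_far, rivet_outlet_far, rivet_inlet_near above 0.0055 m and distance of airbox from where it was at the start of the episode below 0.03 m and angle between airbox's own z axis and vertical below 0.05 rad and linear speed of airbox below 0.02 m/s and z of wrench in the frame of airbox above 0.12 m and distance of each of wrench, oil_filter, distributor, grease_tub, spark_plug, spray_can, screwdriver from where it was at the start of the episode below 0.04 m); the robot touches nothing.
It fails at once if the housing or a pin is pressed hard (over 50 N) (contact force between any of the fingers, the arm and airbox above 50 N).
It fails at once if the housing is lifted, tipped or pushed more than 30 mm (height (world z) of airbox above 0.012 m or angle between airbox's own z axis and vertical above 0.12 rad or distance of airbox from where it was at the start of the episode above 0.03 m).
It fails at once if the spanner, oil filter, distributor, tub, spark plug, can or screwdriver is lifted, knocked over or moved more than 40 mm (distance of any of wrench, oil_filter, distributor, grease_tub, spark_plug, spray_can, screwdriver from where it was at the start of the episode above 0.04 m or angle between any of oil_filter, distributor, grease_tub, spray_can's own z axis and vertical above 0.5 rad or height (world z) of wrench above 0.155 m or height (world z) of any of oil_filter, distributor, grease_tub, spark_plug, spray_can above 0.025 m or height (world z) of screwdriver above 0.04 m).
It also fails if it takes over 64 s, if anything falls off the work surface, if the arm or the gripper's body presses on something with over 40 N, if the wrist force passes 120 N, or if a joint passes its speed limit or range.

## Working session

There is one attempt and no reset: what is moved stays moved. The work goes in short steps, Python scripts to look and compute and a tool call to move; the robot and the scene stay as the last step left them, time stands still between calls to the robot, and variables do not carry over. Pictures are saved under pics/ and viewed, at most 10 in all, crops included, and the job is handed in when it is done.

Besides the shell and the picture viewer there is one more tool, called after "Request:" as a command line: name --pt "numbers of a row" for each row, then --argument value for the rest. drive_tool: Moves the arm, as the interface text tells. Its arguments: {"type":"object","properties":{"steps":{"type":"array","items":{"type":"array","items":{"type":"number"}}},"force":{"type":"number"}},"required":["steps"]}

```bash
mkdir -p pics
cat > h.py <<'E'
import numpy as np, cv2
from bench import r
def cast(f,u,v,z):
    K,T=f["mtx"],f["T"]
    d=T[:3,:3]@np.array([(u-K[0,2])/K[0,0],-(v-K[1,2])/K[1,1],-1.])
    o=T[:3,3]; return o+d*(z-o[2])/d[2]
E
python3 - <<'E'
from h import *
fs={n:r.grab_frame(n) for n in("top","scene")}
for n,f in fs.items(): cv2.imwrite(f"pics/{n}0.png",f["color"])
f=fs["top"]; print(f["mtx"],f["T"].round(3)); o=r.get_obs();print(o)
hsv=cv2.cvtColor(f["color"],cv2.COLOR_BGR2HSV)
m=cv2.inRange(hsv,(0,0,150),(180,70,255))
n,l,s,c=cv2.connectedComponentsWithStats(m)
for i in range(1,n):
    if 15<s[i,4]<3000:
        u,v=c[i]; z=np.median(f["range_z"][l==i]); print(c[i].round(1),s[i],cast(f,u,v,.12).round(4),round(float(z),4))
E
```

```text
[[419.26486495   0.         271.42925916]
 [  0.         419.26486495 186.08190805]
 [  0.           0.           1.        ]] [[-2.200e-02  9.950e-01 -9.700e-02  3.990e-01]
 [-1.000e+00 -2.400e-02 -1.600e-02 -1.000e-03]
 [-1.800e-02  9.700e-02  9.950e-01  1.412e+00]
 [ 0.000e+00  0.000e+00  0.000e+00  1.000e+00]]
{'time_s': 0.1, 'qpos': array([-1.26183144e+00,  1.16488312e-01,  1.44215002e+00,  7.17387957e-06,
        1.58402746e+00, -3.78002097e-02]), 'dq': array([ 0.00153713, -0.00220811, -0.00099515,  0.00018102,  0.00029828,
       -0.00315868]), 'joint_torque': array([ 1.86777725e-03, -7.22894454e+01, -6.23862720e+01,  7.80994655e-02,
        2.27909780e-02, -9.83061705e-05]), 'position': array([ 0.22934542, -0.6346623 ,  0.21797518]), 'tcp_rot': array([ 9.85006713e-01,  1.72515181e-01, -6.89727495e-05, -5.32128766e-04]), 'wrist_force': array([-0.07705877,  0.08118298,  0.04239234]), 'wrist_torque': array([-0.00771909,  0.01793204, -0.01022416]), 'grasp_force': 0.0, 'gripper_width': 1.0004903826248126}
```

View pics/top0.png

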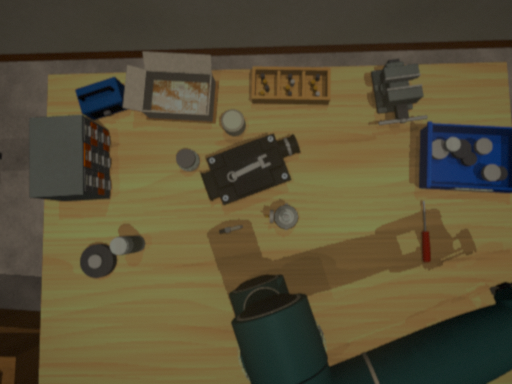

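View pics/scene0.png

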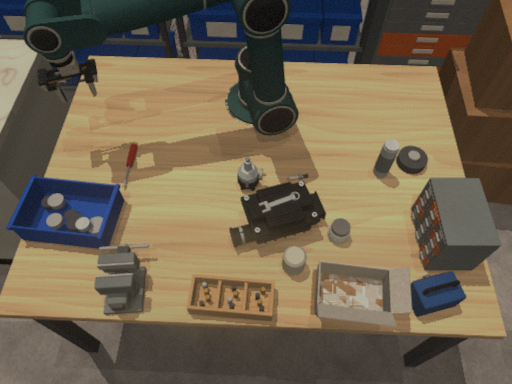

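The top view shows the housing around (247,168), with the hose stub at its right end near (290,143). Next I locate the pins.

Run:
```python
from h import *
f=r.grab_frame("top"); s=r.grab_frame("scene")
a=cv2.resize(f["color"][125:210,190:310],None,fx=6.6,fy=6.6,interpolation=cv2.INTER_CUBIC)
a=cv2.convertScaleAbs(a,alpha=2)
cv2.imwrite("pics/top1.png",a)
g=f["color"].max(2)
m=(g>85).astype(np.uint8); m[:125]=0;m[210:]=0;m[:,:195]=0;m[:,305:]=0
for nm,ff,roi in(("top",f,(195,125,305,210)),("scene",s,(225,170,335,250))):
    hsv=cv2.cvtColor(ff["color"],cv2.COLOR_BGR2HSV)
    m=cv2.inRange(hsv,(0,0,75),(180,75,255)); k=np.zeros_like(m);x0,y0,x1,y1=roi;k[y0:y1,x0:x1]=m[y0:y1,x0:x1]
    n,l,st,c=cv2.connectedComponentsWithStats(k)
    for i in range(1,n):
        if st[i,4]>4: print(nm,c[i].round(1),st[i,2:],cast(ff,*c[i],.121).round(4),ff["range_z"][l==i].min())
```

```text
top [232.6 127.5] [ 21   7 113] [0.7127 0.1376 0.121 ] 1.3467307
top [270.  138.5] [ 5  6 26] [0.6746 0.0209 0.121 ] 1.3102791
top [287.7 145.8] [ 8 17 48] [ 0.65   -0.0339  0.121 ] 1.3476194
top [196.4 160.4] [ 4 15 42] [0.6111 0.2523 0.121 ] 1.3808175
top [248.9 167.8] [ 44  28 302] [0.5837 0.0885 0.121 ] 0.0
top [211.5 160.1] [ 6  6 27] [0.6108 0.205  0.121 ] 1.311177
top [284.2 175.5] [ 6  6 28] [ 0.557  -0.0207  0.121 ] 1.3024306
top [225.2 197.5] [ 6  6 28] [0.4929 0.1633 0.121 ] 1.2995337
top [286.5 207.4] [15  6 53] [ 0.458  -0.0253  0.121 ] 1.303741
scene [249.3 175.3] [ 25  17 273] [ 0.4721 -0.0164  0.121 ] 0.0
scene [296.1 176.9] [17  6 63] [0.4718 0.1451 0.121 ] 1.5702289
scene [301.  183.3] [ 7  6 26] [0.4973 0.1615 0.121 ] 1.4428099
scene [278.6 201.2] [ 41  22 263] [0.5716 0.0863 0.121 ] 1.3569605
scene [246.3 197.6] [ 6  6 27] [ 0.5624 -0.0219  0.121 ] 1.4064275
scene [314.2 214. ] [ 6  5 27] [0.6154 0.2031 0.121 ] 0.0
scene [331.7 231.7] [  7  23 110] [0.6773 0.2567 0.121 ] 1.3967491
scene [241.6 234.1] [ 8 18 75] [ 0.698  -0.0293  0.121 ] 1.3826542
scene [256.9 229.6] [ 7  6 35] [0.6799 0.0187 0.121 ] 0.0
scene [293.7 247.8] [17  4 53] [0.7382 0.1356 0.121 ] 1.3392665
```

View pics/top1.png

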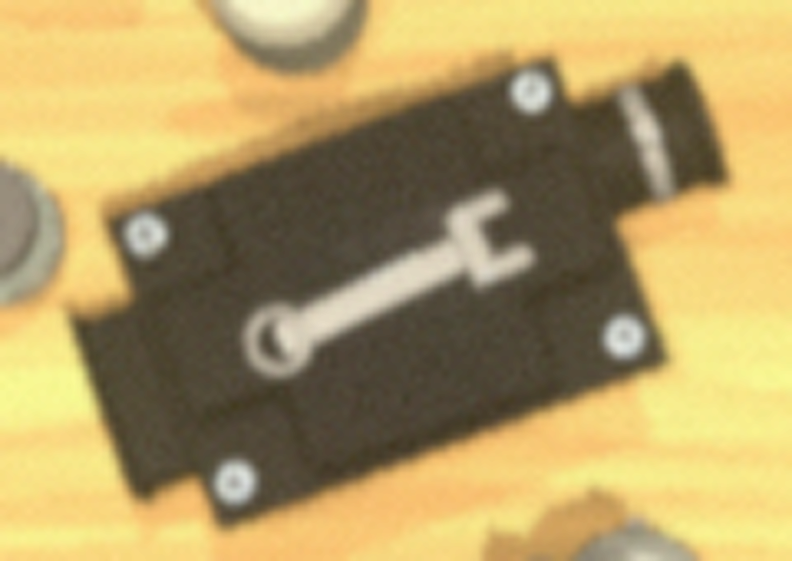

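The crop shows four white pins at (530,90), (145,235), (622,337) and (235,483), with the stub at upper right. Averaging the two views gives:
- P1: (0.677, 0.020)
- P2: (0.495, 0.1625)
- P3: (0.560, -0.021)
- P4: (0.613, 0.204)

The tool yaw already lines up with the housing, so I go above P1 with the fingers shut.

Request:
drive_tool --pt "3 -2.2 0 0 0 0 0" --pt "6 -4.3 0 0 0 0 0" --pt "9 -6.5 0 0 0 0 0" --pt "12 -8.6 0 0 0 0 0" --pt "15 -10.8 0 0 0 0 0" --pt "18 -13 0 0 0 0 0" --pt "21 -15.1 0 0 0 0 0" --pt "24 -17.3 0 0 0 0 0" --pt "27 -19.5 0 0 0 0 0" --pt "30 -21.6 0 0 0 0 0" --pt "32.2 -23.2 0 0 0 0 0" --pt "32.2 -23.2 0 0 0 0 0"

```text
time_s: 1.2
position: [0.4554, -0.3037, 0.2187]
tcp_rot: [0.985, 0.174, 0.0, -0.0]
wrist_force: [0.5, -0.4, 0.0]
gripper_width: 0.186
grasp_force: 0.0
```

Request:
drive_tool --pt "3 -2.2 0 0 0 0 0" --pt "6 -4.3 0 0 0 0 0" --pt "9 -6.5 0 0 0 0 0" --pt "12 -8.6 0 0 0 0 0" --pt "15 -10.8 0 0 0 0 0" --pt "18 -13 0 0 0 0 0" --pt "21 -15.1 0 0 0 0 0" --pt "24 -17.3 0 0 0 0 0" --pt "27 -19.5 0 0 0 0 0" --pt "30 -21.6 0 0 0 0 0" --pt "32.2 -23.2 0 0 0 0 0" --pt "32.2 -23.2 0 0 0 0 0"

```text
time_s: 2.2
position: [0.679, 0.0239, 0.2175]
tcp_rot: [0.985, 0.174, -0.0, -0.0]
wrist_force: [0.1, 0.6, -0.5]
gripper_width: 0.004
grasp_force: 0.0
```

```bash
cat >> h.py <<'E'
from scipy.spatial.transform import Rotation as Ro
P=dict(P1=(.677,.020),P2=(.495,.1625),P3=(.560,-.021),P4=(.613,.204))
def fish(f,u,v,z):
    K,T=f["mtx"],f["T"]; a=(u-K[0,2])/K[0,0]; b=(v-K[1,2])/K[1,1]; t=np.hypot(a,b); k=np.sin(t)/t
    d=T[:3,:3]@np.array([a*k,-b*k,-np.cos(t)]); o=T[:3,3]; return o+d*(z-o[2])/d[2]
def go(p):
    o=r.get_obs(); print("cm in tool axes",(Ro.from_quat(o["tcp_rot"]).inv().apply(np.array(p)-o["position"])*100).round(2))
def look(name):
    f=r.grab_frame("wrist"); o=r.get_obs(); print(o["position"],o["wrist_force"].round(2),o["time_s"])
    cv2.imwrite(f"pics/{name}.png",cv2.convertScaleAbs(f["color"],alpha=1.7))
    hsv=cv2.cvtColor(f["color"],cv2.COLOR_BGR2HSV); m=cv2.inRange(hsv,(0,0,75),(180,75,255))
    n,l,st,c=cv2.connectedComponentsWithStats(m)
    for i in range(1,n):
        if st[i,4]>15:
            w=fish(f,*c[i],.121)
            q=min(P,key=lambda k:np.hypot(*(w[:2]-P[k])))
            if np.hypot(*(w[:2]-P[q]))<.02: print(q,c[i].round(1),st[i,2:],w[:2].round(4))
E
python3 -c "
from h import *
look('w1'); go((.677,.020,.16))"
```

```text
[0.67808051 0.02207061 0.21765594] [-0.62 -0.73  0.53] 2.25
P1 [261.5 194.2] [ 22  21 365] [0.6791 0.0206]
P2 [104.9 296.5] [ 30  24 288] [0.499  0.1499]
P3 [259.1 305.5] [ 13  15 153] [ 0.5629 -0.0194]
cm in tool axes [-0.17  0.16  5.77]
```

View pics/w1.png

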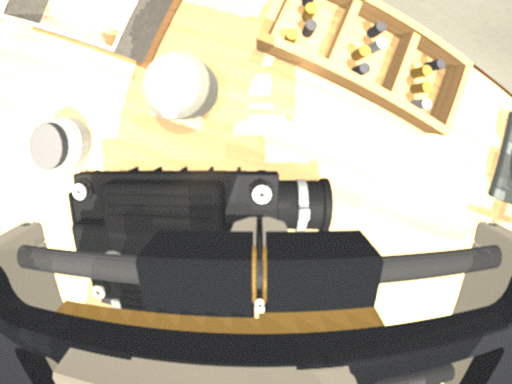

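The wrist view shows P1 clear at (262,194), beside the stub, and casts to (0.679, 0.0206), which agrees with the estimate. I descend to 8 mm above it.

Request:
drive_tool --pt "-0.1 0.2 2 0 0 0 0" --pt "-0.1 0.2 4 0 0 0 0" --pt "-0.1 0.2 6 0 0 0 0" --pt "-0.1 0.2 7.5 0 0 0 0" --pt "-0.1 0.2 8.3 0 0 0 0" --pt "-0.1 0.2 8.6 0 0 0 0" --pt "-0.1 0.2 8.6 0 0 0 0" --pt "-0.1 0.2 8.6 0 0 0 0"

```text
time_s: 2.92
position: [0.6775, 0.018, 0.1337]
tcp_rot: [0.985, 0.172, 0.001, 0.0]
wrist_force: [0.1, -0.7, 0.1]
gripper_width: 0.006
grasp_force: 0.0
```

Request:
drive_tool --pt "0 0 0.2 0 0 0 0" --pt "0 0 0.4 0 0 0 0" --pt "0 0 0.6 0 0 0 0" --pt "0 0 0.7 0 0 0 0" --pt "0 0 0.8 0 0 0 0" --pt "0 0 0.9 0 0 0 0" --pt "0 0 1.0 0 0 0 0" --pt "0 0 1.0 0 0 0 0"

```text
time_s: 3.58
position: [0.677, 0.0182, 0.1224]
tcp_rot: [0.985, 0.173, -0.0, -0.0]
wrist_force: [0.1, -0.2, -0.7]
gripper_width: 0.004
grasp_force: 0.0
```

Request:
drive_tool --pt "0 -0.1 0.1 0 0 0 0" --pt "0 -0.1 0.2 0 0 0 0" --pt "0 -0.1 0.3 0 0 0 0" --pt "0 -0.1 0.3 0 0 0 0"

```text
time_s: 3.92
position: [0.6767, 0.0192, 0.1194]
tcp_rot: [0.985, 0.173, -0.0, -0.0]
wrist_force: [0.2, -0.1, 0.8]
gripper_width: 0.009
grasp_force: 0.0
```

Request:
drive_tool --pt "0 0 0.05 0 0 0 0" --pt "0 0 0.1 0 0 0 0" --pt "0 0 0.15 0 0 0 0" --pt "0 0 0.15 0 0 0 0"

```text
time_s: 4.25
position: [0.6767, 0.0192, 0.118]
tcp_rot: [0.985, 0.173, -0.0, -0.0]
wrist_force: [-0.1, 0.2, -1.1]
gripper_width: 0.007
grasp_force: 0.0
```

Request:
drive_tool --pt "0 0 0.05 0 0 0 0" --pt "0 0 0.1 0 0 0 0" --pt "0 0 0.1 0 0 0 0" --pt "0 0 0.1 0 0 0 0"

```text
time_s: 4.58
position: [0.6767, 0.0192, 0.1171]
tcp_rot: [0.985, 0.173, -0.0, 0.0]
wrist_force: [0.0, -0.1, 0.3]
gripper_width: 0.004
grasp_force: 0.0
```

Request:
drive_tool --pt "0 0 0.05 0 0 0 0" --pt "0 0 0.1 0 0 0 0"

```text
time_s: 4.75
position: [0.6768, 0.0192, 0.1162]
tcp_rot: [0.985, 0.173, 0.0, 0.0]
wrist_force: [-0.1, -0.2, -0.2]
gripper_width: 0.006
grasp_force: 0.0
```

Request:
drive_tool --pt "0 0 0.05 0 0 0 0" --pt "0 0 0.05 0 0 0 0"

```text
time_s: 4.92
position: [0.6767, 0.0192, 0.1155]
tcp_rot: [0.985, 0.173, -0.0, -0.0]
wrist_force: [-0.7, -0.1, -0.2]
gripper_width: 0.009
grasp_force: 0.0
```

```bash
python3 -c "
from h import *
look('w2')
import cv2
a=cv2.imread('pics/w2.png')[140:260,180:340]
cv2.imwrite('pics/w2c.png',cv2.resize(a,None,fx=5,fy=5,interpolation=2))"
```

```text
[0.6767197  0.01916081 0.11553071] [-0.66 -0.82  0.93] 4.9667
P1 [259.  226.1] [ 57  31 799] [0.6833 0.0204]
P1 [259.  239.3] [ 3 11 31] [0.6755 0.0176]
```

View pics/w2c.png

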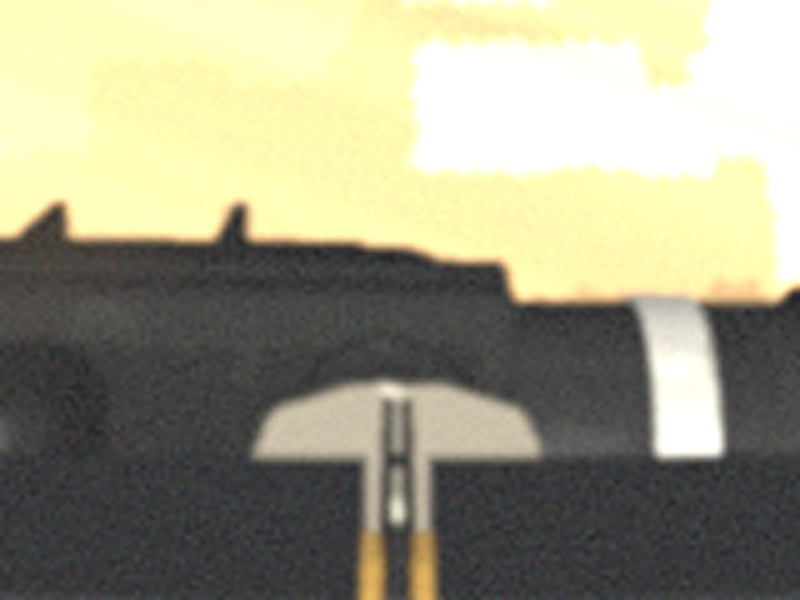

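The crop shows the fingertips centred over the white head at about (398,420). I keep going in 0.3 mm steps until force shows.

Request:
drive_tool --pt "0 0 0.03 0 0 0 0" --pt "0 0 0.06 0 0 0 0"

```text
time_s: 5.13
position: [0.6768, 0.0192, 0.115]
tcp_rot: [0.985, 0.173, -0.0, -0.0]
wrist_force: [-0.7, 0.2, -0.2]
gripper_width: -0.0
grasp_force: 0.0
```

Request:
drive_tool --pt "0 0 0.03 0 0 0 0" --pt "0 0 0.06 0 0 0 0"

```text
time_s: 5.3
position: [0.6768, 0.0192, 0.1147]
tcp_rot: [0.985, 0.173, 0.0, 0.0]
wrist_force: [-2.1, -1.0, 3.5]
gripper_width: 0.007
grasp_force: 1.9
```

Run:
```python
from h import *
f=r.grab_frame("wrist"); o=r.get_obs(); print(o["position"],o["wrist_force"])
def h(u,v):
    K,T=f["mtx"],f["T"]; a=(u-K[0,2])/K[0,0]; b=(v-K[1,2])/K[1,1]; t=np.hypot(a,b);z=f["range_z"][v,u]; k=np.tan(t)/t
    return (T@np.array([a*k*z,-b*k*z,-z,1]))[:3].round(4)
for p in((236,228),(245,225),(250,222),(259,219),(270,222),(275,225),(282,228),(245,230),(275,230),(230,215),(259,210)): print(p,h(*p),f["color"][p[1],p[0]])
```

```text
[0.67680303 0.01914895 0.11472708] [-1.71534427  0.47361978  2.88050357]
(236, 228) [0.6828 0.0332 0.133 ] [ 99 116 121]
(245, 225) [0.6847 0.029  0.1295] [100 112 121]
(250, 222) [0.6855 0.0265 0.1242] [100 113 119]
(259, 219) [0.6854 0.0211 0.1138] [100 111 116]
(270, 222) [0.689  0.0158 0.1233] [ 99 111 119]
(275, 225) [0.6897 0.0133 0.1276] [ 99 113 119]
(282, 228) [0.691  0.0101 0.1328] [100 114 121]
(245, 230) [0.6845 0.0286 0.1361] [ 92 103 109]
(275, 230) [0.6897 0.0138 0.1355] [ 91 101 108]
(230, 215) [0.6769 0.0379 0.0998] [39 41 38]
(259, 210) [0.6876 0.0219 0.1035] [42 41 42]
```

Request:
drive_tool --pt "0 0 0.02 0 0 0 0" --pt "0 0 0.04 0 0 0 0"

```text
time_s: 5.52
position: [0.6768, 0.0191, 0.1143]
tcp_rot: [0.985, 0.173, 0.0, 0.0]
wrist_force: [-1.9, 0.4, 3.2]
gripper_width: 0.009
grasp_force: 2.0
```

Request:
drive_tool --pt "0 0 0.02 0 0 0 0" --pt "0 0 0.04 0 0 0 0"

```text
time_s: 5.68
position: [0.6768, 0.0192, 0.1138]
tcp_rot: [0.985, 0.173, 0.0, 0.0]
wrist_force: [-1.1, -0.5, 3.9]
gripper_width: 0.007
grasp_force: 2.0
```

Force stays near 3–4 N while sliding, so the pin is moving. The effective fingertip sits higher than the TCP, so I carry on to the stop.

Request:
drive_tool --pt "0 0 0.03 0 0 0 0" --pt "0 0 0.06 0 0 0 0" --pt "0 0 0.09 0 0 0 0"

```text
time_s: 5.93
position: [0.6768, 0.0192, 0.1127]
tcp_rot: [0.985, 0.173, 0.0, 0.0]
wrist_force: [-1.0, -0.5, 3.4]
gripper_width: 0.006
grasp_force: 2.0
```

Request:
drive_tool --pt "0 0 0.03 0 0 0 0" --pt "0 0 0.06 0 0 0 0" --pt "0 0 0.09 0 0 0 0"

```text
time_s: 6.18
position: [0.6768, 0.0192, 0.1118]
tcp_rot: [0.985, 0.173, 0.0, -0.0]
wrist_force: [-1.9, -0.2, 4.8]
gripper_width: 0.007
grasp_force: 2.0
```

Run:
```python
from h import *
look('w3')
f=r.grab_frame("scene"); a=cv2.resize(f["color"][180:260,220:330],None,fx=7,fy=7,interpolation=2); cv2.imwrite("pics/s3.png",cv2.convertScaleAbs(a,alpha=1.3))
```

```text
[0.67677854 0.01914145 0.11174904] [-1.02  0.23  4.31] 6.2333
P1 [259.1 226.1] [ 57  31 797] [0.6847 0.0209]
P1 [259.  239.7] [ 3 10 29] [0.6769 0.0181]
```

View pics/s3.png

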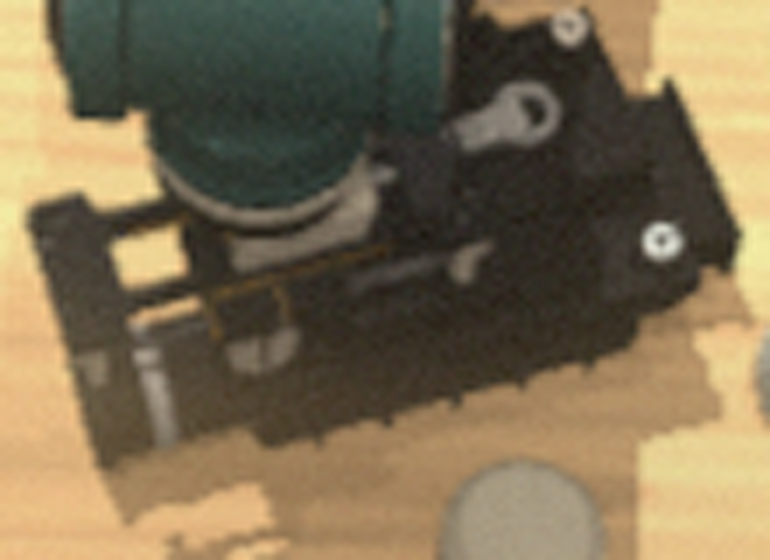

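The scene crop shows the fingers' round-tipped pads over P1 at about (262,350), and nothing disturbed. I continue pressing.

Request:
drive_tool --pt "0 0 0.03 0 0 0 0" --pt "0 0 0.06 0 0 0 0" --pt "0 0 0.09 0 0 0 0"

```text
time_s: 6.53
position: [0.6768, 0.0192, 0.111]
tcp_rot: [0.985, 0.173, 0.0, 0.0]
wrist_force: [-1.2, -0.3, 4.1]
gripper_width: 0.006
grasp_force: 2.0
```

Request:
drive_tool --pt "0 0 0.03 0 0 0 0" --pt "0 0 0.06 0 0 0 0" --pt "0 0 0.09 0 0 0 0"

```text
time_s: 6.78
position: [0.6768, 0.0191, 0.11]
tcp_rot: [0.985, 0.173, 0.0, 0.0]
wrist_force: [-0.7, 0.3, 3.6]
gripper_width: 0.009
grasp_force: 2.0
```

Request:
drive_tool --pt "0 0 0.03 0 0 0 0" --pt "0 0 0.06 0 0 0 0"

```text
time_s: 6.95
position: [0.6768, 0.0191, 0.1094]
tcp_rot: [0.985, 0.173, 0.0, -0.0]
wrist_force: [-0.8, -0.0, 4.2]
gripper_width: 0.006
grasp_force: 2.0
```

Request:
drive_tool --pt "0 0 0.03 0 0 0 0" --pt "0 0 0.05 0 0 0 0"

```text
time_s: 7.12
position: [0.6768, 0.0192, 0.1089]
tcp_rot: [0.985, 0.173, -0.0, -0.0]
wrist_force: [-0.6, -0.4, 4.0]
gripper_width: 0.004
grasp_force: 2.0
```

Request:
drive_tool --pt "0 0 0.03 0 0 0 0" --pt "0 0 0.05 0 0 0 0"

```text
time_s: 7.28
position: [0.6768, 0.0192, 0.1084]
tcp_rot: [0.985, 0.173, -0.0, 0.0]
wrist_force: [0.2, -0.0, 3.5]
gripper_width: 0.002
grasp_force: 2.0
```

Request:
drive_tool --pt "0 0 0.02 0 0 0 0" --pt "0 0 0.04 0 0 0 0"

```text
time_s: 7.45
position: [0.6768, 0.0192, 0.1083]
tcp_rot: [0.985, 0.173, 0.0, 0.0]
wrist_force: [-2.1, 0.6, 7.4]
gripper_width: 0.004
grasp_force: 3.5
```

Request:
drive_tool --pt "0 0 0.02 0 0 0 0" --pt "0 0 0.03 0 0 0 0"

```text
time_s: 7.62
position: [0.6769, 0.0192, 0.1083]
tcp_rot: [0.985, 0.173, 0.0, 0.0]
wrist_force: [-2.7, 0.1, 8.0]
gripper_width: 0.006
grasp_force: 4.3
```

Request:
drive_tool --pt "0 0 -0.5 0 0 0 0" --pt "0 0 -2 0 0 0 0" --pt "0 0 -5 0 0 0 0" --pt "0 0 -8 0 0 0 0" --pt "0 0 -10.5 0 0 0 0" --pt "0 0 -10.5 0 0 0 0" --pt "0 0 -10.5 0 0 0 0"

```text
time_s: 8.2
position: [0.6773, 0.0191, 0.2152]
tcp_rot: [0.985, 0.173, 0.002, 0.0]
wrist_force: [-0.5, 0.1, -0.4]
gripper_width: 0.005
grasp_force: 0.0
```

```bash
cat >> h.py <<'E'
def look2(name):
    look(name); f=r.grab_frame("wrist"); K,T=f["mtx"],f["T"]
    hsv=cv2.cvtColor(f["color"],cv2.COLOR_BGR2HSV); m=cv2.inRange(hsv,(0,0,75),(180,75,255))
    v,u=np.mgrid[:384,:512]; a=(u-K[0,2])/K[0,0]; b=(v-K[1,2])/K[1,1]; t=np.hypot(a,b)+1e-9; z=f["range_z"]; k=np.tan(np.minimum(t,1.4))/t
    W=np.stack([a*k*z,-b*k*z,-z],-1)@T[:3,:3].T+T[:3,3]
    for q,p in P.items():
        s=(np.hypot(W[...,0]-p[0],W[...,1]-p[1])<.014)&(m>0)&(abs(W[...,2]-.118)<.012)
        c=(np.hypot(W[...,0]-p[0],W[...,1]-p[1])<.03)&(m==0)&(abs(W[...,2]-.1)<.006)
        if s.sum()>10: print(q,"depth pts",s.sum(),np.median(W[s],0).round(4),"flange",np.median(W[c][:,2]).round(4))
E
python3 -c "
from h import *
look2('w4'); go((.495,.1625,.215))"
```

```text
[0.676799   0.01914825 0.21333612] [ 0.94 -0.5  -0.31] 8.25
P1 [257.1 190.1] [ 21  21 358] [0.6806 0.0209]
P2 [100.8 295.8] [ 30  25 279] [0.4993 0.1498]
P3 [258.8 305.2] [ 13  16 140] [ 0.5635 -0.0229]
P1 depth pts 268 [0.6776 0.0196 0.1078] flange 0.0999
P2 depth pts 131 [0.4955 0.1625 0.1137] flange 0.1005
P3 depth pts 76 [ 0.5593 -0.0242  0.1133] flange 0.1031
P4 depth pts 177 [0.6137 0.2037 0.1141] flange 0.1
cm in tool axes [-12.2  -19.65  -0.26]
```

P1 is home: its head reads 6 mm below the others, at 0.1078 against about 0.1137. That puts pin contact near TCP 0.1145 and the stop near 0.108. Next is P2.

Request:
drive_tool --pt "-1 -1.5 0 0 0 0 0" --pt "-2.7 -4.3 0 0 0 0 0" --pt "-4.4 -7.1 0 0 0 0 0" --pt "-6.1 -9.9 0 0 0 0 0" --pt "-7.8 -12.7 0 0 0 0 0" --pt "-9.5 -15.4 0 0 0 0 0" --pt "-11 -17.8 0 0 0 0 0" --pt "-12 -19.3 0 0 0 0 0" --pt "-12.1 -19.6 0 0 0 0 0" --pt "-12.1 -19.6 0 0 0 0 0" --pt "-12.1 -19.6 0 0 0 0 0"

```text
time_s: 9.22
position: [0.4967, 0.162, 0.2122]
tcp_rot: [0.985, 0.173, -0.0, 0.0]
wrist_force: [-0.0, -0.6, -0.1]
gripper_width: 0.006
grasp_force: 0.0
```

```bash
python3 -c "
from h import *
look2('w5'); go((.4955,.1625,.119))"
```

```text
[0.49686972 0.16184793 0.21220399] [-0.27 -0.6  -0.46] 9.2667
P4 [256.7  56.3] [ 22  22 371] [0.6109 0.2044]
P1 [467.9  77.1] [ 28  24 108] [0.6852 0.0022]
P1 [446.   76.9] [ 16  19 247] [0.6709 0.0288]
P2 [255.5 194.7] [ 22  21 348] [0.4958 0.1639]
P1 depth pts 172 [0.6766 0.0207 0.1078] flange 0.0999
P2 depth pts 279 [0.4942 0.1629 0.1139] flange 0.0999
P3 depth pts 184 [ 0.5581 -0.0203  0.1133] flange 0.1
P4 depth pts 306 [0.6118 0.2048 0.1142] flange 0.0999
cm in tool axes [-0.1  -0.12  9.32]
```

Request:
drive_tool --pt "-0.2 -0.1 2 0 0 0 0" --pt "-0.2 -0.1 4.5 0 0 0 0" --pt "-0.2 -0.1 7 0 0 0 0" --pt "-0.2 -0.1 8.5 0 0 0 0" --pt "-0.2 -0.1 9 0 0 0 0" --pt "-0.2 -0.1 9.2 0 0 0 0" --pt "-0.2 -0.1 9.3 0 0 0 0" --pt "-0.2 -0.1 9.3 0 0 0 0"

```text
time_s: 9.98
position: [0.4947, 0.1625, 0.1207]
tcp_rot: [0.985, 0.172, 0.001, -0.0]
wrist_force: [-0.6, 0.0, 0.5]
gripper_width: 0.006
grasp_force: 0.0
```

Request:
drive_tool --pt "0 0 0.1 0 0 0 0" --pt "0 0 0.2 0 0 0 0" --pt "0 0 0.3 0 0 0 0" --pt "0 0 0.36 0 0 0 0" --pt "0 0 0.42 0 0 0 0" --pt "0 0 0.48 0 0 0 0" --pt "0 0 0.54 0 0 0 0" --pt "0 0 0.6 0 0 0 0"

```text
time_s: 10.65
position: [0.4942, 0.1627, 0.1139]
tcp_rot: [0.985, 0.173, 0.0, -0.0]
wrist_force: [-2.6, -0.1, 3.3]
gripper_width: 0.007
grasp_force: 2.0
```

Request:
drive_tool --pt "0 0 0.03 0 0 0 0" --pt "0 0 0.06 0 0 0 0" --pt "0 0 0.09 0 0 0 0" --pt "0 0 0.12 0 0 0 0" --pt "0 0 0.15 0 0 0 0" --pt "0 0 0.18 0 0 0 0"

```text
time_s: 11.15
position: [0.4941, 0.1627, 0.112]
tcp_rot: [0.985, 0.173, 0.0, -0.0]
wrist_force: [-0.7, -0.1, 4.6]
gripper_width: 0.005
grasp_force: 2.0
```

Request:
drive_tool --pt "0 0 0.05 0 0 0 0" --pt "0 0 0.1 0 0 0 0" --pt "0 0 0.15 0 0 0 0" --pt "0 0 0.2 0 0 0 0" --pt "0 0 0.25 0 0 0 0" --pt "0 0 0.28 0 0 0 0"

```text
time_s: 11.65
position: [0.4942, 0.1626, 0.1091]
tcp_rot: [0.985, 0.172, 0.0, -0.0]
wrist_force: [-1.2, -0.7, 3.8]
gripper_width: 0.003
grasp_force: 2.0
```

Request:
drive_tool --pt "0 0 0.03 0 0 0 0" --pt "0 0 0.06 0 0 0 0"

```text
time_s: 11.82
position: [0.4942, 0.1627, 0.1085]
tcp_rot: [0.985, 0.173, 0.0, -0.0]
wrist_force: [-1.5, 0.0, 3.7]
gripper_width: 0.006
grasp_force: 2.0
```

Request:
drive_tool --pt "0 0 0.03 0 0 0 0" --pt "0 0 0.06 0 0 0 0"

```text
time_s: 11.98
position: [0.4942, 0.1626, 0.1082]
tcp_rot: [0.985, 0.173, 0.0, -0.0]
wrist_force: [-2.8, -0.4, 9.5]
gripper_width: 0.005
grasp_force: 4.7
```

Request:
drive_tool --pt "0 0 -0.5 0 0 0 0" --pt "0 0 -2 0 0 0 0" --pt "0 0 -5 0 0 0 0" --pt "0 0 -8 0 0 0 0" --pt "0 0 -10.5 0 0 0 0" --pt "0 0 -10.5 0 0 0 0"

```text
time_s: 12.48
position: [0.4954, 0.1629, 0.2183]
tcp_rot: [0.985, 0.173, 0.003, -0.0]
wrist_force: [-1.3, -0.8, 1.1]
gripper_width: 0.003
grasp_force: 0.0
```

Request:
drive_tool --pt "0 1.5 0 0 0 0 0" --pt "0 4.5 0 0 0 0 0" --pt "0 7.5 0 0 0 0 0" --pt "-0.1 10.5 0 0 0 0 0" --pt "-0.1 13.5 0 0 0 0 0" --pt "-0.1 16.5 0 0 0 0 0" --pt "-0.1 18.5 0 0 0 0 0" --pt "-0.1 19.3 0 0 0 0 0" --pt "-0.1 19.5 0 0 0 0 0" --pt "-0.1 19.5 0 0 0 0 0" --pt "-0.1 19.5 0 0 0 0 0"

```text
time_s: 13.4
position: [0.5592, -0.0202, 0.2128]
tcp_rot: [0.985, 0.173, -0.0, -0.0]
wrist_force: [0.1, 0.4, 0.4]
gripper_width: 0.005
grasp_force: 0.0
```

```bash
python3 -c "
from h import *
look2('w6'); go((.559,-.0215,.119))"
```

```text
[ 0.55923463 -0.02005955  0.21297083] [ 0.19  0.24 -0.24] 13.45
P1 [274.8  37.2] [17  7 41] [0.6955 0.0136]
P1 [260.6  56.8] [ 22  21 358] [0.6743 0.0189]
P2 [ 77.7 189.8] [ 16  19 232] [0.5005 0.1548]
P3 [259.2 193.5] [ 23  22 373] [ 0.5604 -0.021 ]
P3 [247.5 205. ] [18  1 18] [ 0.5467 -0.0147]
P1 depth pts 283 [0.6768 0.0195 0.1077] flange 0.0999
P2 depth pts 166 [0.4946 0.1627 0.1078] flange 0.1001
P3 depth pts 282 [ 0.5588 -0.022   0.1135] flange 0.1
P4 depth pts 187 [0.6127 0.2033 0.1142] flange 0.1001
cm in tool axes [-0.07  0.13  9.4 ]
```

P2 is home. Pressing P3.

Request:
drive_tool --pt "0 0.15 2 0 0 0 0" --pt "0 0.15 4.5 0 0 0 0" --pt "0 0.15 7 0 0 0 0" --pt "0 0.15 8.5 0 0 0 0" --pt "0 0.15 9 0 0 0 0" --pt "0 0.15 9.3 0 0 0 0" --pt "0 0.15 9.4 0 0 0 0" --pt "0 0.15 9.4 0 0 0 0"

```text
time_s: 14.17
position: [0.5604, -0.0223, 0.12]
tcp_rot: [0.985, 0.173, 0.001, 0.0]
wrist_force: [0.9, 0.4, -0.6]
gripper_width: 0.007
grasp_force: 0.0
```

Request:
drive_tool --pt "0 0 0.1 0 0 0 0" --pt "0 0 0.2 0 0 0 0" --pt "0 0 0.3 0 0 0 0" --pt "0 0 0.36 0 0 0 0" --pt "0 0 0.42 0 0 0 0" --pt "0 0 0.48 0 0 0 0" --pt "0 0 0.54 0 0 0 0" --pt "0 0 0.6 0 0 0 0"

```text
time_s: 14.83
position: [0.56, -0.0225, 0.1132]
tcp_rot: [0.985, 0.173, 0.0, 0.0]
wrist_force: [-0.7, 0.1, 4.4]
gripper_width: 0.003
grasp_force: 2.0
```

Request:
drive_tool --pt "0 0 0.05 0 0 0 0" --pt "0 0 0.1 0 0 0 0" --pt "0 0 0.15 0 0 0 0" --pt "0 0 0.2 0 0 0 0" --pt "0 0 0.25 0 0 0 0" --pt "0 0 0.3 0 0 0 0"

```text
time_s: 15.33
position: [0.56, -0.0225, 0.1099]
tcp_rot: [0.985, 0.173, 0.0, 0.0]
wrist_force: [-1.0, -0.4, 3.4]
gripper_width: 0.003
grasp_force: 2.0
```

Request:
drive_tool --pt "0 0 0.05 0 0 0 0" --pt "0 0 0.1 0 0 0 0" --pt "0 0 0.13 0 0 0 0"

```text
time_s: 15.58
position: [0.56, -0.0225, 0.1086]
tcp_rot: [0.985, 0.173, 0.0, 0.0]
wrist_force: [-0.4, -0.8, 3.2]
gripper_width: 0.007
grasp_force: 2.0
```

Request:
drive_tool --pt "0 0 0.03 0 0 0 0" --pt "0 0 0.06 0 0 0 0"

```text
time_s: 15.75
position: [0.56, -0.0226, 0.1082]
tcp_rot: [0.985, 0.173, 0.0, 0.0]
wrist_force: [-4.1, -0.7, 8.2]
gripper_width: 0.003
grasp_force: 4.1
```

Request:
drive_tool --pt "0 0 -0.5 0 0 0 0" --pt "0 0 -2 0 0 0 0" --pt "0 0 -5 0 0 0 0" --pt "0 0 -8 0 0 0 0" --pt "0 0 -10.5 0 0 0 0" --pt "0 0 -10.5 0 0 0 0"

```text
time_s: 16.25
position: [0.5613, -0.0226, 0.2186]
tcp_rot: [0.985, 0.173, 0.003, 0.001]
wrist_force: [-0.5, -0.4, 0.6]
gripper_width: 0.005
grasp_force: 0.0
```

Request:
drive_tool --pt "1 -1.5 0 0 0 0 0" --pt "2.7 -4.3 0 0 0 0 0" --pt "4.4 -7.1 0 0 0 0 0" --pt "6.1 -9.9 0 0 0 0 0" --pt "7.8 -12.7 0 0 0 0 0" --pt "9.5 -15.4 0 0 0 0 0" --pt "11.2 -17.8 0 0 0 0 0" --pt "12.4 -19.3 0 0 0 0 0" --pt "12.6 -19.5 0 0 0 0 0" --pt "12.6 -19.5 0 0 0 0 0" --pt "12.6 -19.5 0 0 0 0 0"

```text
time_s: 17.17
position: [0.612, 0.2032, 0.2126]
tcp_rot: [0.985, 0.173, -0.0, 0.0]
wrist_force: [0.1, 0.3, 0.5]
gripper_width: 0.002
grasp_force: 0.0
```

```bash
python3 -c "
from h import *
look2('w7'); go((.6122,.2045,.119))"
```

```text
[0.61203992 0.20278693 0.21288367] [0.45 0.09 0.39] 17.2167
P4 [256.4 191. ] [ 22  21 353] [0.6145 0.2055]
P1 [445.2 200.3] [ 28  43 593] [0.6717 0.0175]
P3 [417.5 291.9] [ 16  15 180] [ 0.5647 -0.0085]
P2 [258.4 306.1] [ 13  24 153] [0.4981 0.1616]
P1 depth pts 162 [0.677  0.0207 0.1077] flange 0.0998
P2 depth pts 51 [0.4938 0.1596 0.1079] flange 0.1029
P3 depth pts 118 [ 0.5588 -0.0204  0.1075] flange 0.1
P4 depth pts 282 [0.6131 0.2047 0.1142] flange 0.0999
cm in tool axes [ 0.08 -0.17  9.41]
```

P3 is home. Pressing P4.

Request:
drive_tool --pt "0.1 -0.15 2 0 0 0 0" --pt "0.1 -0.15 4.5 0 0 0 0" --pt "0.1 -0.15 7 0 0 0 0" --pt "0.1 -0.15 8.5 0 0 0 0" --pt "0.1 -0.15 9 0 0 0 0" --pt "0.1 -0.15 9.3 0 0 0 0" --pt "0.1 -0.15 9.4 0 0 0 0" --pt "0.1 -0.15 9.4 0 0 0 0"

```text
time_s: 17.93
position: [0.6131, 0.2054, 0.1203]
tcp_rot: [0.985, 0.172, 0.001, -0.0]
wrist_force: [0.5, 0.1, 0.5]
gripper_width: 0.008
grasp_force: 0.0
```

Request:
drive_tool --pt "0 0 0.1 0 0 0 0" --pt "0 0 0.2 0 0 0 0" --pt "0 0 0.3 0 0 0 0" --pt "0 0 0.36 0 0 0 0" --pt "0 0 0.42 0 0 0 0" --pt "0 0 0.48 0 0 0 0" --pt "0 0 0.54 0 0 0 0" --pt "0 0 0.6 0 0 0 0"

```text
time_s: 18.6
position: [0.6127, 0.2055, 0.1133]
tcp_rot: [0.985, 0.173, 0.0, -0.0]
wrist_force: [-1.5, -0.5, 3.5]
gripper_width: 0.007
grasp_force: 2.0
```

Request:
drive_tool --pt "0 0 0.05 0 0 0 0" --pt "0 0 0.1 0 0 0 0" --pt "0 0 0.15 0 0 0 0" --pt "0 0 0.2 0 0 0 0" --pt "0 0 0.25 0 0 0 0" --pt "0 0 0.3 0 0 0 0"

```text
time_s: 19.1
position: [0.6127, 0.2055, 0.1101]
tcp_rot: [0.985, 0.173, 0.0, -0.0]
wrist_force: [-0.9, 0.2, 2.9]
gripper_width: 0.005
grasp_force: 2.0
```

Request:
drive_tool --pt "0 0 0.05 0 0 0 0" --pt "0 0 0.1 0 0 0 0" --pt "0 0 0.14 0 0 0 0"

```text
time_s: 19.35
position: [0.6127, 0.2055, 0.1086]
tcp_rot: [0.985, 0.173, 0.0, -0.0]
wrist_force: [-0.7, 0.9, 4.9]
gripper_width: 0.008
grasp_force: 2.0
```

Request:
drive_tool --pt "0 0 0.03 0 0 0 0" --pt "0 0 0.06 0 0 0 0"

```text
time_s: 19.52
position: [0.6127, 0.2055, 0.1083]
tcp_rot: [0.985, 0.173, 0.0, -0.0]
wrist_force: [-3.3, -0.2, 7.1]
gripper_width: 0.005
grasp_force: 3.9
```

Request:
drive_tool --pt "0 0 -0.5 0 0 0 0" --pt "0 0 -2 0 0 0 0" --pt "0 0 -5 0 0 0 0" --pt "0 0 -8 0 0 0 0" --pt "0 0 -10.5 0 0 0 0" --pt "0 0 -12 0 0 0 0" --pt "0 0 -12 0 0 0 0" --pt "0 0 -12 0 0 0 0" --pt "0 0 -12 0 0 0 0" --pt "0 0 -12 0 0 0 0"

```text
time_s: 20.35
position: [0.6122, 0.2053, 0.2263]
tcp_rot: [0.985, 0.173, -0.001, 0.0]
wrist_force: [-0.5, -0.4, -0.6]
gripper_width: 0.005
grasp_force: 0.0
```

```bash
python3 -c "
from h import *
look2('w8')"
```

```text
[0.61225706 0.20530811 0.22649083] [-0.21 -0.1  -0.02] 20.4
P4 [258.6 186.8] [ 21  20 319] [0.6158 0.2059]
P1 [440.5 197.7] [ 28  43 574] [0.6719 0.0165]
P3 [413.3 287.1] [ 24  17 190] [ 0.5635 -0.0084]
P2 [259.  296.6] [ 7 14 62] [0.5011 0.1641]
P2 [258.  310.1] [12 13 91] [0.483  0.1588]
P1 depth pts 147 [0.6771 0.0208 0.1078] flange 0.0999
P2 depth pts 16 [0.4928 0.1614 0.1079] flange 0.0992
P3 depth pts 105 [ 0.559  -0.0203  0.1077] flange 0.1
P4 depth pts 245 [0.6129 0.2045 0.1079] flange 0.0999
```

All four pins read the same height, each 6 mm or more below where it started, and each met its hard stop. The arm is clear, so I hand in.

```bash
python3 -c "
from bench import r
print(r.job_done())"
```

```text
the job is handed in; nothing more can be done
None
```

I pressed all four pins to their hard stops in the required crosswise order, with wrist force never reading above about 10 N, then backed the arm clear and handed the job in; no verdict came back.

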